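Put the bookbinder's weights away

ROBOT

A 6-joint arm with a two-finger parallel gripper is mounted at the origin on the work surface. World frame = base frame: x ahead of the robot, y to its left, z up, the work surface at z = 0. Lengths are in mm, angles in rad, forces in N, time in s.
With the tool pointing down it reaches from about 325 to 900 mm from the base axis. Payload 3.5 kg.
Tool frame: the origin (TCP) lies at the centre of the arm's flange, where the gripper is bolted on; the fingertips stand manip.nose_length ahead of it and the grasp point (between the pads) lies 155 mm ahead of it (manip.nose_length is the distance from the TCP to the fingertips, in mm); z points along the fingers, y is the line along which they close (so a half turn about z gives the same grasp; the last joint's range is limited). The gripper opens to 85 mm and grips with 20 to 120 N. Pads are 22 mm wide; open, the fingers measure 114 mm over their backs; the gripper's body (76 mm by 85 mm) begins 54 mm behind the grasp point. The pads swing forward as they close: fully open they stand 13 mm farther back than shut.
Start: joints at [1.168, 0.276, -0.026, 1.268, 0, 1.467], TCP at [184.587, 597.118, 404.713] pointing down, gripper open.
Joint ranges: [-3.12, 3.12], [-0.85, 1.88], [-1.08, 1.24], [-1.95, 2.15], [-1.57, 1.53], [-3.14, 3.14]. Speed limits (rad/s): [2.57, 2.57, 3.14, 3.14, 3.14, 3.14].

INTERFACE

Orientations are given as a unit quaternion [x, y, z, w].
In Python, from bench import manip gives the robot as it stands.
- The arm moves only by the tool carry_out, never from a script. Its argument "moves" is a list of rows, each an object with "offset": the shift along the tool's x, y, z each as a share of 250 mm, from -1 to 1, a list of three; "roll": the turn about the tool's z as a share of 45 degrees, from -1 to 1. A call has 1 to 20 rows; each row is the pose to reach, as a shift and turn from the pose commanded when the call began, along the tool's axes at that moment; what a row does not reach only later rows make up. A row lasts 1/12 s, in which the tool goes at most 41.7 mm and 7.16 degrees, less where a joint would pass 70% of its speed; a pose out of reach is approached as far as the arm can. A call with a number of a shift or a turn outside -1 to 1 is refused whole. A call with a gripper value outside its range is refused whole. "gripper" is the closure, from 0 (fully open) to 1 (shut), set as the call begins (left out, the last holds). The fingers move at their own pace and stop on an object; "grip_force" is the grip in N (left out, the last holds). Time passes only in rows, so rows that repeat a pose let the fingers close. It gives the time, the measured TCP pose, the force, the opening and the grip force at its end, in the units of the state.
- manip.observe(): the state, without advancing time (a new reading comes with each control period).
- manip.read_camera(name): name is "side" or "top" or "wrist"; returns the picture (420x560x3 uint8, red, green, blue); there is no depth.
- manip.camera_params(name): a dict with "K" (3x3 intrinsics, pixels), "k1" (the pictures are not rectified: a ray, as slopes to the right and down, at radius r is drawn at 1 + k1 r^2 times it, then the intrinsics apply), "R" (3x3) and "t" (3): a world point X has camera coordinates R X + t. Camera axes: x right, y down, z forward; pixel columns grow to the right and rows downward; lengths in mm; the calibration is good to about 2 mm. A picture is of the moment at which its call begins: read the wrist's pose just before it. camera_params takes no time and is no camera call; for the wrist camera it gives the pose at the moment of the call.
- manip.sign_off(): hands the job in; it is judged then, once.
The state is a dict: "t": time; "joint_positions": joint angles; "qd": joint speeds; "tau": joint torques, N m; "tool_pos": TCP position; "tool_rot": TCP orientation; "force": force on the tool from outside, world axes, zero at the start; "ft_torque": the same for the moment, N m; "gripper_width": finger opening in mm; "grip_force": force on a finger pad.
Only numpy, scipy, OpenCV 4.12 (cv2) and the standard library are available. Lean on these libraries where they do the work, as an engineer would, in place of code of your own. Each camera call takes 0.05 s, during which the arm holds its last target. There are 200 camera calls.

TASK

The book has finished pressing: lift the round weight and the square weight off it and set each upright, fully down in the pocket of the wooden weight box whose label card shows its outline. Then draw the box's sliding keeper bar by its knob all the way over the weights to its stop, and let go. Leave the book where it lies, leave the oblong weight on its millboards, and do not disturb the brush pot or the pin jar.

Things in the scene. Friction and masses are not known exactly. Their poses are not given: they have to be found in the camera images.
- round_weight: Plain steel pressing weight, a plain cylinder 48 mm in diameter, 50 mm tall, about 0.7 kg. It stands upright on the book. Origin: centre of its underside; z up.
- square_weight: Plain steel pressing weight, a plain block 46 x 46 mm in plan, 50 mm tall, about 0.8 kg. It stands upright on the book. Origin: centre of its underside; z up. x and y are square to its sides.
- oblong_weight: Plain steel weight 28 (x) x 52 (y) x 50 mm tall, about 0.55 kg, standing on a brown slab of millboards 6 mm thick, beyond the gap between book and box. Not part of the job. Origin: centre of its underside.
- slot_round: The pocket of the weight box whose label card shows a black disc, 38 mm across: home of the round weight. Which of the three it is varies. Origin: centre of the pocket floor, 8 mm above the bench; z up, x to the back of the box. Pocket 53 x 53 mm, square with this frame, 10 mm deep. The flat white card, 48 x 56 mm, lies on the front ledge, its centre at x = -57 mm.
- slot_square: The pocket of the weight box whose label card shows a black square, 36 x 36 mm: home of the square weight. Which of the three it is varies. Origin: centre of the pocket floor, 8 mm above the bench; z up, x to the back of the box. Pocket 53 x 53 mm, square with this frame, 10 mm deep. The flat white card, 48 x 56 mm, lies on the front ledge, its centre at x = -57 mm.
- slot_oblong: The pocket of the weight box whose label card shows a black narrow bar, 16 x 46 mm: home of the oblong weight; it stays empty. Which of the three it is varies. Origin: centre of the pocket floor, 8 mm above the bench; z up, x to the back of the box. Pocket 53 x 53 mm, square with this frame, 10 mm deep. The flat white card, 48 x 56 mm, lies on the front ledge, its centre at x = -57 mm.
- weight_box: Light wooden box fixed to the bench, 180 (x) x 316 (y) mm, rim 18 mm high. Three pockets in a row at x = 0, y = -85, 0, +85 mm, 32 mm of rim between them; label ledge towards -x. Two cheeks (inner faces at y = +-148 mm, x = -23 to +95 mm) rise to 64 mm and carry the keeper bar. Origin: on the bench under the middle pocket; z up.
- keeper (a joint): Sliding aluminium bar across the box, 20 mm wide, 8 mm thick, underside 64 mm above the bench (6 mm over seated weights). In m: 0 = parked at the back, bar centre at x = +78 mm of the box; grows as it is drawn towards the labels (-x of the box); 0.078 = stop, over the middle of the pockets. Friction about 2 N; stays where left; starts near 0.
- keeper_knob (a point): Middle of the dark wooden knob at the centre of the keeper bar, 89 mm above the bench. The knob is 22 mm (along the sliding direction) x 16 mm (along the bar) and 34 mm tall: bar top 72 mm, knob top 106 mm above the bench. Turns with the box: x to the back of the box.
- book: Blue cloth-covered book lying flat and loose on the bench, 220 (x) x 160 (y) x 28 mm thick, 0.75 kg, with the two weights on it about 100 mm apart along its x. Origin: centre of its underside.
- brush_pot: Loose wooden pot of brushes, 72 mm across, 90 mm tall (brushes to about 180 mm), beyond the far end of the book. Origin: centre of its underside.
- pin_jar: Loose glass jar with a steel cap, 60 mm across, 70 mm tall, behind the weight box. Origin: centre of its underside.

How it is judged:
By the outcome, as a careful person would: the job done as asked, in the order asked, and still so for the second after the job is handed in, with the robot touching nothing.
It also fails if it takes over 64 s, if anything falls off the work surface, if the arm or the gripper's body presses on something with over 40 N, if the wrist force passes 120 N, or if a joint passes its speed limit or range.

## Working session

There is one attempt and no reset: what is moved stays moved. The work goes in short steps, Python scripts to look and compute and a tool call to move; the robot and the scene stay as the last step left them, time stands still between calls to the robot, and variables do not carry over. Pictures are saved under pics/ and viewed, at most 10 in all, crops included, and the job is handed in when it is done.

Besides the shell and the picture viewer there is one more tool, called as a command line: name --argument value ..., lists and objects as JSON in quotes. carry_out: Moves the arm, as the interface text tells. Shift numbers are shares of 250 mm and turn numbers shares of 45 degrees, none past 1 either way. Its arguments: {"type":"object","properties":{"moves":{"type":"array","items":{"type":"object","properties":{"offset":{"type":"array","items":{"type":"number"}},"roll":{"type":"number"}}}},"gripper":{"type":"number"},"grip_force":{"type":"number"}},"required":["moves"]}

```bash
ls; mkdir -p pics
python3 - <<'E'
from bench import manip
import cv2
print(manip.observe(), manip.nose_length)
for n in ("top","side"):
    im=manip.read_camera(n); cv2.imwrite(f"pics/{n}0.png",im[:,:,::-1]); p=manip.camera_params(n); print(n,p)
E
```

```text
pics
{'t': 0.0, 'joint_positions': array([ 1.16759071e+00,  2.77146016e-01, -2.78868733e-02,  1.26800749e+00,
        3.26987017e-05,  1.46739001e+00]), 'qd': array([ 8.85711221e-05, -1.51259368e-03, -7.93950974e-04, -2.17886858e-03,
        1.65949005e-03, -9.01185573e-04]), 'tau': array([ 7.17831099e-04, -4.45515311e+01,  2.95200437e+01,  1.64269359e-02,
       -9.30636816e-05,  1.37408101e-06]), 'tool_pos': array([184.43397002, 596.75391564, 403.54836575]), 'tool_rot': array([ 1.49338832e-01,  9.88785444e-01, -1.08212321e-03, -2.97013625e-04]), 'force': array([ 0.17801112, -0.5747471 , -0.28305381]), 'ft_torque': array([-0.0461681 ,  0.03187331,  0.03599371]), 'grip_force': 0.0, 'gripper_width': 84.97632939627904} 173.4
top {'K': array([[401.48303359,   0.        , 277.84545894],
       [  0.        , 401.48303359, 208.2641502 ],
       [  0.        ,   0.        ,   1.        ]]), 'k1': -0.05180021563385633, 'R': array([[ 0.022804  , -0.99972676,  0.00513568],
       [-0.987445  , -0.02332642, -0.15623137],
       [ 0.15630848, -0.0015085 , -0.98770713]]), 't': array([-21.69505527, 583.55526794, 911.1117152 ])}
side {'K': array([[423.90037523,   0.        , 282.975509  ],
       [  0.        , 423.90037523, 216.14893946],
       [  0.        ,   0.        ,   1.        ]]), 'k1': 0.003767853530847569, 'R': array([[ 0.86784988, -0.49636266,  0.02146385],
       [-0.32484008, -0.59958487, -0.73142115],
       [ 0.37591955,  0.62779144, -0.68158814]]), 't': array([-523.12786425,  241.54283228,  704.724234  ])}
```

View pics/top0.png

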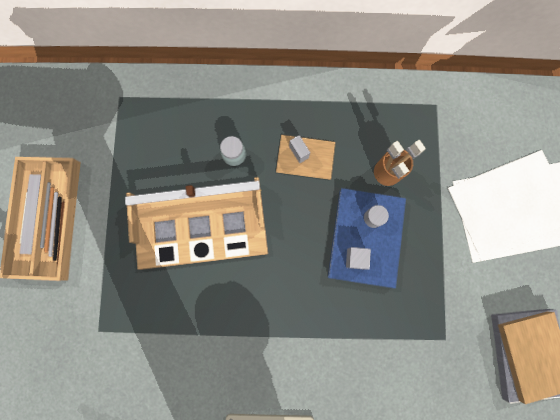

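View pics/side0.png

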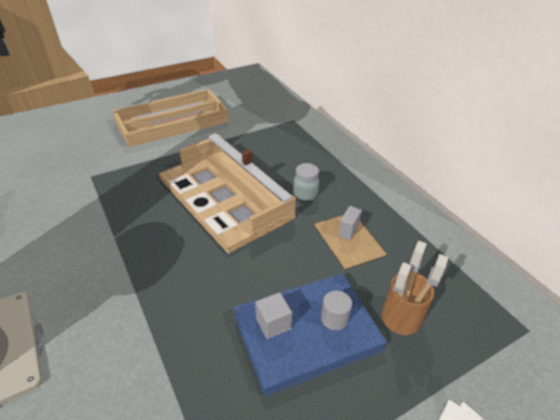

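The top view shows the box at left: cards from left to right are square (167,253), disc (201,250) and bar (236,245), and the knob is at (191,191). The book has the round weight at (377,215) and the square weight at (360,258). The side view agrees.

```bash
cat > h.py <<'E'
import numpy as np, cv2
from bench import manip
def ray(p,uv):
    uv=np.atleast_2d(np.asarray(uv,float)); K=p["K"]; k=p["k1"]
    # undistort: OpenCV's radial model with one coefficient
    n=cv2.undistortPointsIter(uv.reshape(-1,1,2),K,np.array([k,0,0,0.]),None,None,(3,50,1e-10)).reshape(-1,2)
    d=np.c_[n,np.ones(len(n))]@p["R"]; c=-p["R"].T@p["t"]
    return c,d
def onz(p,uv,z):
    c,d=ray(p,uv); return (c+d*((z-c[2])/d[:,2])[:,None])[:,:2]
def proj(p,X):
    q=np.atleast_2d(X)@p["R"].T+p["t"]; n=q[:,:2]/q[:,2:]; n=n*(1+p["k1"]*(n**2).sum(1))[:,None]
    return n@p["K"][:2,:2].T+p["K"][:2,2]
def blobs(mask,amin,amax=1e9):
    cs,_=cv2.findContours(mask.astype(np.uint8),cv2.RETR_EXTERNAL,cv2.CHAIN_APPROX_NONE)
    return [c for c in cs if amin<=cv2.contourArea(c)<=amax]
def cen(c):
    m=cv2.moments(c); return np.array([m["m10"],m["m01"]])/m["m00"]
def tool(o=None):
    from scipy.spatial.transform import Rotation as R
    o=o or manip.observe(); return o["tool_pos"],R.from_quat(o["tool_rot"]).as_matrix()
def rel(target,o=None):
    p,M=tool(o); return (M.T@(np.asarray(target)-p))/250
E
python3 - <<'E'
from h import *
p=manip.camera_params("top"); im=cv2.imread("pics/top0.png"); hsv=cv2.cvtColor(im,cv2.COLOR_BGR2HSV)
def roi(m,x0,y0,x1,y1):
    r=np.zeros(m.shape,bool); r[y0:y1,x0:x1]=m[y0:y1,x0:x1]; return r
g=im.max(2)
def show(name,mask,z,amin,amax=1e9):
    for c in blobs(mask,amin,amax):
        w=onz(p,c.reshape(-1,2),z); r=cv2.minAreaRect(w.astype(np.float32))
        print(name,"px",cen(c).round(1),"w",onz(p,cen(c),z)[0].round(1),"rect",np.round(r[0],1),np.round(r[1],1),round(r[2],1))
show("black",roi(g<60,150,235,255,268),18,15)
show("white",roi(im.min(2)>200,150,230,255,270),18,100)
show("wt",roi((hsv[:,:,1]<60)&(g>140),340,195,395,275),78,80)
show("pocket",roi((hsv[:,:,1]<70)&(g<170)&(g>70),150,205,250,245),8,100)
show("bar",roi((hsv[:,:,1]<50)&(g>190),120,172,265,210),72,100)
show("knob",roi((g<110)&(hsv[:,:,1]>90),175,180,205,202),106,20)
show("book",roi((hsv[:,:,0]>100)&(hsv[:,:,0]<130)&(hsv[:,:,1]>120),320,180,415,295),28,2000)
E
```

```text
black px [165.8 253.6] w [470.8 260.2] rect [470.6 260. ] [31.8 32.5] 8.6
black px [200.9 249.5] w [483.1 175.5] rect [483.  176.4] [31.4 31.6] 1.5
black px [236.  245.2] w [495.5  91. ] rect [495.5  90.9] [11.7 40. ] 8.5
white px [166.8 253.3] w [471.7 257.9] rect [470.7 259.3] [48.6 56.4] 8.6
white px [201.  249.6] w [482.7 175.2] rect [482.7 175.3] [48.6 56.8] 7.9
white px [235.9 245.5] w [494.8  91.1] rect [495.1  91. ] [48.6 56.9] 8.5
wt px [359.9 258. ] w [ 469.1 -196.6] rect [ 469.3 -196.6] [45.5 47.7] 86.0
wt px [378.2 215.1] w [ 568.4 -239.9] rect [ 569.1 -239.3] [46.2 46.6] 27.4
pocket px [164.9 230.7] w [527.4 268.9] rect [527.5 269.1] [51.3 49.8] 8.3
pocket px [199.2 226.6] w [539.5 184.4] rect [539.9 184.5] [51.2 51. ] 7.1
pocket px [233.7 222.5] w [551.9  99.7] rect [551.8  99.9] [51.2 51.5] 8.3
bar px [155.5 197.1] w [599.4 278.1] rect [599.9 275.4] [ 20.2 146. ] 8.0
bar px [227.  188.6] w [623.4 111.8] rect [623.3 112.7] [ 20.1 150. ] 8.4
knob px [191.3 191.5] w [607.9 187.4] rect [610.9 189.3] [27. 16.] 28.7
book px [373.6 242.5] w [ 508.7 -240.5] rect [ 521.7 -226.6] [155.  216.6] 82.3
```

carry_out --moves '[{"offset":[-0.82,-0.91,0]},{"offset":[-0.82,-0.91,0]},{"offset":[-0.82,-0.91,0]},{"offset":[-0.82,-0.91,0]},{"offset":[-0.82,-0.91,0]},{"offset":[-0.82,-0.91,0]},{"offset":[-0.82,-0.91,0]},{"offset":[-0.82,-0.91,0]},{"offset":[-0.82,-0.91,0]}]'

```text
invalid input
```

carry_out --moves '[{"offset":[-0.82,-0.91,0]},{"offset":[-0.82,-0.91,0]},{"offset":[-0.82,-0.91,0]},{"offset":[-0.82,-0.91,0]},{"offset":[-0.82,-0.91,0]},{"offset":[-0.82,-0.91,0]},{"offset":[-0.82,-0.91,0]},{"offset":[-0.82,-0.91,0]},{"offset":[-0.82,-0.91,0]}]'

```text
invalid input
```

Run:
```python
from h import *
o=manip.observe(); print(o["t"],o["tool_pos"],o["tool_rot"]); print(rel([568.7,-239.5,403.5],o))
p=manip.camera_params("top"); print(onz(p,[[396,150],[420,147],[400,170]],175))
print(onz(p,[[360,150],[100,150]],0))
```

```text
0.1 [184.44884936 596.79346405 403.66299086] [ 1.49320408e-01  9.88788354e-01 -9.71383663e-04 -2.49700393e-04]
[-2.45627122 -2.74212906  0.00562369]
[[ 694.54800575 -255.77273861]
 [ 702.72237634 -307.67996901]
 [ 651.0528162  -263.09607943]]
[[ 747.6987369  -215.81672956]
 [ 732.62814067  454.4468279 ]]
```

carry_out --moves '[{"offset":[-0.82,-0.91,0],"roll":0},{"offset":[-0.82,-0.91,0],"roll":0},{"offset":[-0.82,-0.91,0],"roll":0},{"offset":[-0.82,-0.91,0],"roll":0},{"offset":[-0.82,-0.91,0],"roll":0},{"offset":[-0.82,-0.91,0],"roll":0},{"offset":[-0.82,-0.91,0],"roll":0},{"offset":[-0.82,-0.91,0],"roll":0},{"offset":[-0.82,-0.91,0],"roll":0}]'

```text
t: 0.85
tool_pos: [313.9, 316.5, 404.3]
tool_rot: [0.152, 0.988, -0.001, -0.0]
force: [0.2, 0.3, -0.3]
gripper_width: 85.5
grip_force: 0.0
```

carry_out --moves '[{"offset":[-0.82,-0.91,0],"roll":0},{"offset":[-0.82,-0.91,0],"roll":0},{"offset":[-0.82,-0.91,0],"roll":0},{"offset":[-0.82,-0.91,0],"roll":0},{"offset":[-0.82,-0.91,0],"roll":0},{"offset":[-0.82,-0.91,0],"roll":0},{"offset":[-0.82,-0.91,0],"roll":0},{"offset":[-0.82,-0.91,0],"roll":0},{"offset":[-0.82,-0.91,0],"roll":0}]'

```text
t: 1.6
tool_pos: [443.7, 39.4, 404.6]
tool_rot: [0.151, 0.988, -0.0, 0.0]
force: [0.6, 1.2, -0.5]
gripper_width: 85.3
grip_force: 0.0
```

carry_out --moves '[{"offset":[-0.82,-0.91,0],"roll":-0.56},{"offset":[-0.82,-0.91,0],"roll":-0.56},{"offset":[-0.82,-0.91,0],"roll":-0.56},{"offset":[-0.82,-0.91,0],"roll":-0.56},{"offset":[-0.82,-0.91,0],"roll":-0.56},{"offset":[-0.82,-0.91,0],"roll":-0.56},{"offset":[-0.82,-0.91,0],"roll":-0.56},{"offset":[-0.82,-0.91,0],"roll":-0.56},{"offset":[-0.82,-0.91,0],"roll":-0.56},{"offset":[-0.82,-0.91,0],"roll":-0.56},{"offset":[-0.82,-0.91,0],"roll":-0.56}]'

```text
t: 2.52
tool_pos: [570.7, -234.8, 404.0]
tool_rot: [-0.071, 0.997, 0.001, -0.001]
force: [-0.7, -1.0, 0.6]
gripper_width: 85.5
grip_force: 0.0
```

```bash
cat > w.py <<'E'
from h import *
import sys
o=manip.observe(); p=manip.camera_params("wrist"); im=manip.read_camera("wrist")
cv2.imwrite(f"pics/{sys.argv[1]}.png",im[:,:,::-1])
P,M=tool(o); np.save("pics/"+sys.argv[1]+".npy",p,allow_pickle=True)
print(o["t"],P.round(1),"closing yaw",np.degrees(np.arctan2(M[1,1],M[0,1])).round(2),"tilt",M[2].round(4))
E
python3 w.py w1; python3 -c "
from h import *
print(rel([568.7,-239.5,403.5]))"
```

```text
2.5167 [ 570.7 -234.8  404. ] closing yaw 98.11 tilt [ 0.0013  0.0019 -1.    ]
[ 0.01010115 -0.01874423  0.00325773]
```

View pics/w1.png

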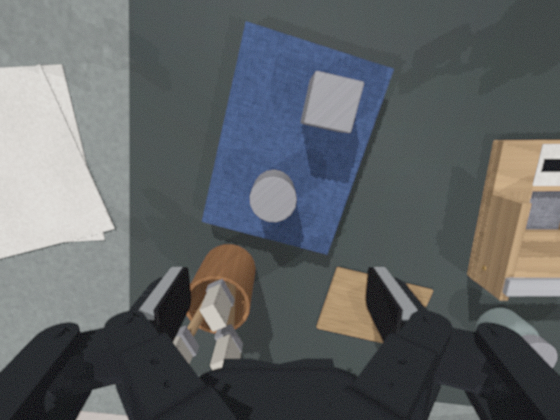

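The wrist view shows the round weight's top at (273,196), the square weight's at (335,103), and the brush pot at lower left (220,300).

Run:
```python
from h import *
p=np.load("pics/w1.npy",allow_pickle=True).item(); im=cv2.imread("pics/w1.png"); hsv=cv2.cvtColor(im,cv2.COLOR_BGR2HSV)
for (x0,y0,x1,y1) in ((240,160,305,230),(290,60,375,140)):
    s=hsv[y0:y1,x0:x1]; m=(s[...,1]<70)&(s[...,2]>165)
    for c in blobs(cv2.morphologyEx(m.astype(np.uint8),cv2.MORPH_OPEN,np.ones((3,3))),300):
        w=onz(p,c.reshape(-1,2)+[x0,y0],78); r=cv2.minAreaRect(w.astype(np.float32)); print(cv2.minEnclosingCircle(w.astype(np.float32)),r)
        print(np.percentile(s[...,2],[10,30,50,70,90]))
pt=manip.camera_params("top"); ps=manip.camera_params("side")
# brush bristle ends: top (396,150)/(420,147)/(400,170) vs side (420,252),(439,268),(403,277)
for a,b in (((396,150),(420,248)),((419,147),(440,265)),((400,169),(403,272))):
    c1,d1=ray(pt,a);c2,d2=ray(ps,b)
    A=np.c_[d1[0],-d2[0]]; s=np.linalg.lstsq(A,c2-c1,rcond=None); print((c1+d1[0]*s[0][0]).round(),(c2+d2[0]*s[0][1]).round())
```

```text
((473.8226013183594, -189.0526580810547), 22.89337921142578) ((479.37640380859375, -181.97972106933594), (21.12447738647461, 45.785003662109375), 51.86070251464844)
[109. 126. 132. 166. 169.]
((471.0994567871094, -199.38204956054688), 27.915599822998047) ((470.8788757324219, -199.19818115234375), (38.28609085083008, 43.024967193603516), 86.34423065185547)
[109. 126. 132. 166. 169.]
[ 700. -261.  159.] [ 706. -264.  162.]
[ 706. -309.  166.] [ 705. -309.  166.]
[ 664. -275.  136.] [ 666. -276.  137.]
```

Run:
```python
from h import *
p=np.load("pics/w1.npy",allow_pickle=True).item(); im=cv2.imread("pics/w1.png"); hsv=cv2.cvtColor(im,cv2.COLOR_BGR2HSV)
for (x0,y0,x1,y1) in ((240,160,305,230),(290,60,375,140)):
    s=hsv[y0:y1,x0:x1]; m=(s[...,1]<70)&(s[...,2]>150)
    for c in blobs(cv2.morphologyEx(m.astype(np.uint8),cv2.MORPH_OPEN,np.ones((3,3))),300):
        w=onz(p,c.reshape(-1,2)+[x0,y0],78); print(cv2.minEnclosingCircle(w.astype(np.float32)),cv2.minAreaRect(w.astype(np.float32)))
```

```text
((570.4352416992188, -239.82872009277344), 23.292190551757812) ((570.4646606445312, -240.198486328125), (44.842018127441406, 44.92484664916992), 8.131470680236816)
((471.03717041015625, -196.89466857910156), 30.520591735839844) ((471.05859375, -196.71827697753906), (44.89696502685547, 44.76998519897461), 86.6355972290039)
```

carry_out --moves '[{"offset":[0.006,-0.02,0.1],"roll":0},{"offset":[0.006,-0.02,0.25],"roll":0},{"offset":[0.006,-0.02,0.4],"roll":0},{"offset":[0.006,-0.02,0.55],"roll":0},{"offset":[0.006,-0.02,0.65],"roll":0},{"offset":[0.006,-0.02,0.72],"roll":0},{"offset":[0.006,-0.02,0.752],"roll":0},{"offset":[0.006,-0.02,0.752],"roll":0},{"offset":[0.006,-0.02,0.752],"roll":0},{"offset":[0.006,-0.02,0.752],"roll":0}]'

```text
t: 3.4
tool_pos: [570.7, -241.6, 218.7]
tool_rot: [-0.07, 0.998, -0.001, 0.001]
force: [0.2, -0.3, 1.4]
gripper_width: 85.3
grip_force: 0.0
```

carry_out --moves '[{"offset":[0,0,0],"roll":0},{"offset":[0,0,0],"roll":0},{"offset":[0,0,0],"roll":0},{"offset":[0,0,0],"roll":0},{"offset":[0,0,0],"roll":0},{"offset":[0,0,0],"roll":0},{"offset":[0,0,0],"roll":0},{"offset":[0,0,0],"roll":0},{"offset":[0,0,0],"roll":0},{"offset":[0,0,0],"roll":0}]' --gripper 1 --grip_force 70

```text
t: 4.23
tool_pos: [570.2, -241.2, 218.3]
tool_rot: [-0.07, 0.998, 0.001, 0.001]
force: [-0.5, 3.7, 6.5]
gripper_width: 46.4
grip_force: 73.9
```

carry_out --moves '[{"offset":[0,0,-0.03],"roll":0},{"offset":[0,0,-0.1],"roll":0},{"offset":[0,0,-0.2],"roll":0},{"offset":[0,0,-0.32],"roll":0},{"offset":[0,0,-0.42],"roll":0},{"offset":[0,0,-0.48],"roll":0},{"offset":[0,0,-0.5],"roll":0},{"offset":[0,0,-0.5],"roll":0}]'

```text
t: 4.9
tool_pos: [569.8, -241.9, 342.3]
tool_rot: [-0.07, 0.998, -0.0, 0.0]
force: [-0.1, -0.8, -6.6]
gripper_width: 46.3
grip_force: 73.8
```

Run:
```python
from h import *
o=manip.observe(); print(o["tool_pos"],o["force"],o["gripper_width"],o["grip_force"]); print(rel([539.4,184.0,343],o))
```

```text
[ 569.75678698 -241.91855254  342.33876174] [-0.09207992 -0.83735318 -6.62647344] 46.34029998185845 73.76036049798131
[-0.11709786  1.7039743  -0.00412798]
```

carry_out --moves '[{"offset":[-0.004,0.05,0],"roll":0},{"offset":[-0.01,0.16,0],"roll":0},{"offset":[-0.02,0.31,0],"roll":0},{"offset":[-0.03,0.46,0],"roll":0},{"offset":[-0.04,0.6,0],"roll":0},{"offset":[-0.05,0.74,0],"roll":0},{"offset":[-0.057,0.83,0],"roll":0},{"offset":[-0.063,0.93,0],"roll":0}]'

```text
t: 5.57
tool_pos: [551.0, -7.2, 338.8]
tool_rot: [-0.07, 0.998, 0.0, -0.003]
force: [-0.5, -0.5, -6.1]
gripper_width: 46.3
grip_force: 74.2
```

carry_out --moves '[{"offset":[-0.01,0.12,0],"roll":0},{"offset":[-0.02,0.26,0],"roll":0},{"offset":[-0.03,0.4,0],"roll":0},{"offset":[-0.04,0.54,0],"roll":0},{"offset":[-0.05,0.66,0],"roll":0},{"offset":[-0.054,0.74,0],"roll":0},{"offset":[-0.054,0.774,0],"roll":0},{"offset":[-0.054,0.774,0],"roll":0},{"offset":[-0.054,0.774,0],"roll":0}]'

```text
t: 6.32
tool_pos: [538.2, 184.2, 339.7]
tool_rot: [-0.07, 0.998, -0.001, -0.002]
force: [0.3, -0.4, -7.3]
gripper_width: 46.3
grip_force: 74.1
```

```bash
python3 w.py w2; python3 -c "
from h import *
print(rel([539.4,184.0,230]))"
```

```text
6.3167 [538.2 184.2 339.7] closing yaw 98.08 tilt [ 0.0039 -0.0014 -1.    ]
[-0.00492632  0.00150851  0.44061268]
```

View pics/w2.png

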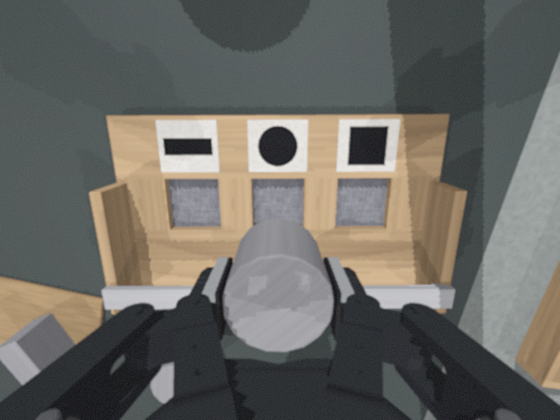

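The wrist view shows the held round weight at (277,285), its bottom edge near row 222. The cards are at (188,146), (278,146) and (368,145).

Run:
```python
from h import *
p=np.load("pics/w2.npy",allow_pickle=True).item(); im=cv2.imread("pics/w2.png")
C=[]
m=np.zeros(im.shape[:2],np.uint8); m[112:180,145:410]=(im.min(2)[112:180,145:410]>170)
for c in sorted(blobs(m,1000),key=lambda c:cen(c)[0]):
    w=onz(p,c.reshape(-1,2),18); r=cv2.minAreaRect(w.astype(np.float32)); C.append(r[0]); print(np.round(r[0],1),np.round(r[1],1),round(r[2],1))
C=np.array(C); d=C[2]-C[0]; L=np.linalg.norm(d); ey=d/L; ex=np.array([ey[1],-ey[0]])
print("spacing",L/2,"yaw",np.degrees(np.arctan2(ex[1],ex[0])))
b=C.mean(0)+57*ex; print("box",b,"sq",b+85*ey,"ex",ex)
print("proj bottom front of weight", )
z=339.7-190; M=tool()[0]
t=tool()[0][:2]; a=np.linspace(0,2*np.pi,180); q=proj(p,np.c_[t[0]+24*np.cos(a),t[1]+24*np.sin(a),np.full(180,z)]); print(q[:,1].min(),q[q[:,1].argmin()],q[:,0].min(),q[:,0].max())
```

```text
[496.5  91.2] [49.1 57.4] 8.2
[484.4 175.6] [49.1 57.4] 8.1
[471.9 259.9] [48.1 57.7] 8.1
spacing 85.24192759850364 yaw 8.283762353640622
box [540.66266453 183.77540851] sq [528.41622465 267.8885746 ] ex [0.98956666 0.14407576]
proj bottom front of weight
217.39856079744757 [276.83992321 217.3985608 ] 236.23836778456007 318.86447888930843
```

Run:
```python
from h import *
im=cv2.imread("pics/w2.png")
for x in (270,277,284): print(x,[tuple(int(v) for v in im[y,x]) for y in range(212,230)])
print([tuple(int(v) for v in im[245,x]) for x in range(226,246)]); print([tuple(int(v) for v in im[245,x]) for x in range(308,328)])
```

```text
270 [(146, 139, 137), (147, 137, 137), (143, 135, 135), (144, 136, 135), (145, 137, 136), (145, 136, 136), (146, 138, 139), (148, 142, 142), (149, 145, 145), (150, 146, 148), (148, 143, 144), (150, 144, 144), (149, 144, 144), (149, 145, 144), (151, 146, 146), (149, 146, 145), (148, 144, 144), (150, 146, 146)]
277 [(153, 145, 144), (153, 145, 146), (155, 146, 145), (155, 147, 146), (151, 142, 142), (150, 143, 144), (150, 144, 142), (152, 145, 146), (153, 149, 149), (153, 147, 148), (151, 147, 146), (150, 147, 146), (151, 146, 146), (152, 146, 147), (150, 146, 145), (151, 148, 147), (150, 145, 146), (150, 144, 145)]
284 [(156, 148, 147), (157, 148, 148), (158, 151, 150), (157, 149, 148), (152, 145, 143), (153, 145, 145), (154, 147, 147), (148, 142, 143), (146, 141, 142), (144, 140, 139), (146, 142, 140), (144, 139, 140), (144, 140, 139), (143, 140, 141), (142, 139, 138), (143, 138, 139), (141, 137, 138), (145, 139, 140)]
[(121, 152, 179), (117, 152, 177), (118, 151, 177), (117, 151, 177), (120, 153, 179), (117, 150, 178), (120, 153, 180), (120, 152, 179), (123, 155, 182), (122, 153, 181), (120, 152, 181), (119, 151, 177), (123, 143, 167), (128, 134, 144), (132, 128, 130), (131, 126, 126), (131, 127, 128), (133, 127, 128), (141, 138, 138), (138, 132, 133)]
[(128, 123, 125), (126, 123, 123), (123, 120, 120), (122, 119, 117), (122, 119, 118), (122, 119, 119), (119, 115, 114), (117, 113, 112), (113, 112, 116), (114, 123, 139), (116, 141, 165), (119, 150, 177), (117, 149, 177), (118, 150, 177), (118, 151, 178), (117, 150, 176), (114, 147, 174), (116, 147, 175), (116, 148, 175), (117, 149, 175)]
```

carry_out --moves '[{"offset":[-0.006,-0.002,0.05],"roll":0},{"offset":[-0.006,-0.002,0.15],"roll":0},{"offset":[-0.006,-0.002,0.27],"roll":0},{"offset":[-0.006,-0.002,0.38],"roll":0},{"offset":[-0.006,-0.002,0.45],"roll":0},{"offset":[-0.006,-0.002,0.49],"roll":0},{"offset":[-0.006,-0.002,0.5],"roll":0},{"offset":[-0.006,-0.002,0.5],"roll":0},{"offset":[-0.006,-0.002,0.5],"roll":0}]'

```text
t: 7.12
tool_pos: [541.9, 183.7, 217.7]
tool_rot: [-0.07, 0.998, 0.0, 0.001]
force: [0.4, 0.7, -6.0]
gripper_width: 46.1
grip_force: 74.1
```

carry_out --moves '[{"offset":[0,0,0.01],"roll":0},{"offset":[0,0,0.02],"roll":0},{"offset":[0,0,0.03],"roll":0},{"offset":[0,0,0.04],"roll":0},{"offset":[0,0,0.04],"roll":0}]'

```text
t: 7.53
tool_pos: [540.5, 183.9, 206.3]
tool_rot: [-0.07, 0.998, -0.0, -0.0]
force: [-1.5, 0.6, -8.4]
gripper_width: 46.0
grip_force: 74.1
```

Run:
```python
from h import *
o=manip.observe(); print(o["tool_pos"],o["force"],o["ft_torque"],o["gripper_width"])
```

```text
[540.54646444 183.90009677 206.33033632] [-1.5181428   0.60738644 -8.36590884] [-0.01401452 -0.02976628  0.03526231] 45.99844159486747
```

carry_out --moves '[{"offset":[0,0,0.008],"roll":0},{"offset":[0,0,0.016],"roll":0},{"offset":[0,0,0.024],"roll":0},{"offset":[0,0,0.03],"roll":0},{"offset":[0,0,0.03],"roll":0},{"offset":[0,0,0.03],"roll":0}]'

```text
t: 8.03
tool_pos: [540.8, 183.9, 199.0]
tool_rot: [-0.07, 0.998, -0.0, -0.0]
force: [0.8, -1.0, -7.7]
gripper_width: 46.2
grip_force: 74.1
```

carry_out --moves '[{"offset":[0,0,0.004],"roll":0},{"offset":[0,0,0.008],"roll":0},{"offset":[0,0,0.008],"roll":0},{"offset":[0,0,0.008],"roll":0}]'

```text
t: 8.37
tool_pos: [541.1, 183.9, 198.3]
tool_rot: [-0.07, 0.998, 0.0, 0.0]
force: [-4.0, -1.5, 4.2]
gripper_width: 46.4
grip_force: 75.3
```

carry_out --moves '[{"offset":[0,0,0],"roll":0},{"offset":[0,0,0],"roll":0},{"offset":[0,0,0],"roll":0},{"offset":[0,0,0],"roll":0},{"offset":[0,0,0],"roll":0}]' --gripper 0.2

```text
t: 8.78
tool_pos: [541.3, 184.0, 197.4]
tool_rot: [-0.07, 0.998, 0.0, 0.0]
force: [0.0, 0.8, 0.9]
gripper_width: 68.5
grip_force: 0.0
```

carry_out --moves '[{"offset":[0,0,-0.03],"roll":0},{"offset":[0,0,-0.1],"roll":0},{"offset":[0,0,-0.2],"roll":0},{"offset":[0,0,-0.33],"roll":0},{"offset":[0,0,-0.46],"roll":0},{"offset":[0,0,-0.56],"roll":0},{"offset":[0,0,-0.6],"roll":0},{"offset":[0,0,-0.6],"roll":0}]'

```text
t: 9.45
tool_pos: [542.2, 184.2, 351.0]
tool_rot: [-0.07, 0.998, 0.001, 0.004]
force: [0.5, 0.5, -0.4]
gripper_width: 68.8
grip_force: 0.0
```

```bash
python3 w.py w3; python3 -c "
from h import *
print(rel([470.5,-196.8,350]))"
```

```text
9.45 [542.2 184.2 351. ] closing yaw 98.02 tilt [-7.2e-03  5.0e-04 -1.0e+00]
[ 0.49308539 -1.46879061 -0.00799022]
```

View pics/w3.png

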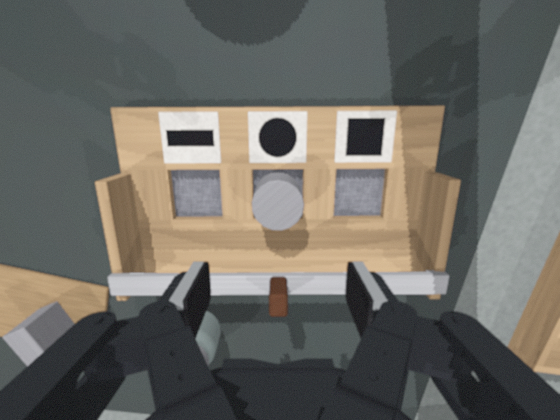

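The round weight sits upright in the middle pocket, its top at (278,202), and the knob is at (278,297).

carry_out --moves '[{"offset":[0.24,-0.73,0],"roll":0},{"offset":[0.24,-0.73,0],"roll":0},{"offset":[0.24,-0.73,0],"roll":0},{"offset":[0.24,-0.73,0],"roll":0},{"offset":[0.24,-0.73,0],"roll":0},{"offset":[0.24,-0.73,0],"roll":0}]' --gripper 0

```text
t: 10.0
tool_pos: [505.0, -8.7, 344.4]
tool_rot: [-0.067, 0.998, -0.0, -0.003]
force: [-0.6, -0.2, -0.3]
gripper_width: 85.1
grip_force: 0.0
```

carry_out --moves '[{"offset":[0.25,-0.74,0],"roll":0.256},{"offset":[0.25,-0.74,0],"roll":0.256},{"offset":[0.25,-0.74,0],"roll":0.256},{"offset":[0.25,-0.74,0],"roll":0.256},{"offset":[0.25,-0.74,0],"roll":0.256},{"offset":[0.25,-0.74,0],"roll":0.256},{"offset":[0.25,-0.74,0],"roll":0.256},{"offset":[0.25,-0.74,0],"roll":0.256}]'

```text
t: 10.67
tool_pos: [470.3, -196.4, 345.4]
tool_rot: [0.031, 1.0, 0.001, -0.001]
force: [0.1, -0.7, -0.4]
gripper_width: 85.1
grip_force: 0.0
```

```bash
python3 w.py w4
python3 - <<'E'
from h import *
p=np.load("pics/w4.npy",allow_pickle=True).item(); im=cv2.imread("pics/w4.png"); hsv=cv2.cvtColor(im,cv2.COLOR_BGR2HSV)
u,v=proj(p,[470.5,-196.7,78])[0]; x0,y0=int(u)-50,int(v)-50; print(u,v)
s=hsv[y0:y0+100,x0:x0+100]; m=(s[...,1]<70)&(s[...,2]>150)
for c in blobs(cv2.morphologyEx(m.astype(np.uint8),cv2.MORPH_OPEN,np.ones((3,3))),300):
    w=onz(p,c.reshape(-1,2)+[x0,y0],78); r=cv2.minAreaRect(w.astype(np.float32)); print(r); print(rel([*r[0],217.5]))
E
```

```text
10.6667 [ 470.3 -196.4  345.4] closing yaw 86.5 tilt [ 0.003   0.0022 -1.    ]
276.5728357373138 217.54077591472017
((467.0161437988281, -196.23904418945312), (47.07707977294922, 54.15312957763672), 86.4786376953125)
[ 0.01265915 -0.00282535  0.51296295]
```

carry_out --moves '[{"offset":[0,0,0.08],"roll":0},{"offset":[0,0,0.2],"roll":0},{"offset":[0,0,0.33],"roll":0},{"offset":[0,0,0.43],"roll":0},{"offset":[0,0,0.49],"roll":0},{"offset":[0,0,0.51],"roll":0},{"offset":[0,0,0.51],"roll":0},{"offset":[0,0,0.51],"roll":0},{"offset":[0,0,0.51],"roll":0}]'

```text
t: 11.47
tool_pos: [471.8, -197.0, 221.0]
tool_rot: [0.03, 1.0, -0.001, 0.001]
force: [-0.6, -0.2, -0.1]
gripper_width: 85.5
grip_force: 0.0
```

carry_out --moves '[{"offset":[0,0,0],"roll":0},{"offset":[0,0,0],"roll":0},{"offset":[0,0,0],"roll":0},{"offset":[0,0,0],"roll":0},{"offset":[0,0,0],"roll":0},{"offset":[0,0,0],"roll":0},{"offset":[0,0,0],"roll":0},{"offset":[0,0,0],"roll":0},{"offset":[0,0,0],"roll":0},{"offset":[0,0,0],"roll":0}]' --gripper 1 --grip_force 70

```text
t: 12.3
tool_pos: [471.4, -197.2, 220.8]
tool_rot: [0.031, 1.0, 0.0, 0.001]
force: [-0.3, 2.3, 6.0]
gripper_width: 44.9
grip_force: 74.1
```

carry_out --moves '[{"offset":[0,0,-0.03],"roll":0},{"offset":[0,0,-0.1],"roll":0},{"offset":[0,0,-0.2],"roll":0},{"offset":[0,0,-0.32],"roll":0},{"offset":[0,0,-0.42],"roll":0},{"offset":[0,0,-0.48],"roll":0},{"offset":[0,0,-0.5],"roll":0},{"offset":[0,0,-0.5],"roll":0}]'

```text
t: 12.97
tool_pos: [470.7, -197.1, 345.2]
tool_rot: [0.031, 1.0, -0.0, 0.0]
force: [0.4, -0.9, -8.9]
gripper_width: 44.9
grip_force: 73.8
```

```bash
python3 -c "
from h import *
print(rel([528,268,343]))"
```

```text
[-0.11505059  1.87106837  0.00773275]
```

carry_out --moves '[{"offset":[0,0.05,0],"roll":0},{"offset":[-0.01,0.16,0],"roll":0},{"offset":[-0.02,0.31,0],"roll":0},{"offset":[-0.03,0.46,0],"roll":0},{"offset":[-0.04,0.6,0],"roll":0},{"offset":[-0.05,0.74,0],"roll":0},{"offset":[-0.057,0.87,0],"roll":0},{"offset":[-0.06,0.99,0],"roll":0}]'

```text
t: 13.63
tool_pos: [499.3, 51.5, 342.0]
tool_rot: [0.03, 1.0, 0.0, -0.003]
force: [0.5, -0.3, -7.7]
gripper_width: 45.0
grip_force: 73.9
```

carry_out --moves '[{"offset":[-0.01,0.12,0],"roll":-0.04},{"offset":[-0.02,0.27,0],"roll":-0.1},{"offset":[-0.03,0.42,0],"roll":-0.16},{"offset":[-0.04,0.57,0],"roll":-0.22},{"offset":[-0.05,0.7,0],"roll":-0.262},{"offset":[-0.054,0.8,0],"roll":-0.262},{"offset":[-0.054,0.86,0],"roll":-0.262},{"offset":[-0.054,0.88,0],"roll":-0.262},{"offset":[-0.054,0.88,0],"roll":-0.262},{"offset":[-0.054,0.88,0],"roll":-0.262}]'

```text
t: 14.47
tool_pos: [527.0, 267.1, 343.2]
tool_rot: [-0.072, 0.997, -0.001, -0.002]
force: [-0.2, -0.8, -7.5]
gripper_width: 44.8
grip_force: 74.0
```

```bash
python3 w.py w5; python3 -c "
from h import *
print(rel([528.2,268,220]))"
```

```text
14.4667 [527.  267.1 343.2] closing yaw 98.28 tilt [ 0.0034 -0.0019 -1.    ]
[-0.00604356  0.00549495  0.49427496]
```

View pics/w5.png

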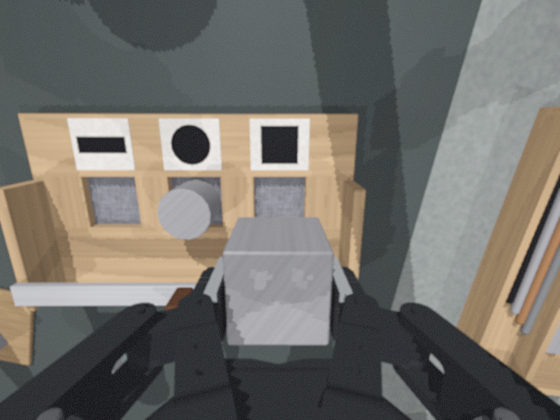

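carry_out --moves '[{"offset":[-0.002,0.004,0.05],"roll":0},{"offset":[-0.002,0.004,0.15],"roll":0},{"offset":[-0.002,0.004,0.27],"roll":0},{"offset":[-0.002,0.004,0.38],"roll":0},{"offset":[-0.002,0.004,0.45],"roll":0},{"offset":[-0.002,0.004,0.49],"roll":0},{"offset":[-0.002,0.004,0.5],"roll":0},{"offset":[-0.002,0.004,0.5],"roll":0},{"offset":[-0.002,0.004,0.5],"roll":0}]'

```text
t: 15.27
tool_pos: [529.1, 268.8, 220.9]
tool_rot: [-0.072, 0.997, 0.0, 0.001]
force: [-0.5, 0.7, -6.8]
gripper_width: 44.8
grip_force: 73.8
```

carry_out --moves '[{"offset":[0,-0.002,0.015],"roll":0},{"offset":[0,-0.002,0.03],"roll":0},{"offset":[0,-0.002,0.045],"roll":0},{"offset":[0,-0.002,0.055],"roll":0},{"offset":[0,-0.002,0.055],"roll":0}]'

```text
t: 15.68
tool_pos: [527.8, 268.3, 205.3]
tool_rot: [-0.072, 0.997, -0.0, -0.001]
force: [-0.5, 0.1, -7.9]
gripper_width: 45.0
grip_force: 74.0
```

carry_out --moves '[{"offset":[0,0,0.007],"roll":0},{"offset":[0,0,0.014],"roll":0},{"offset":[0,0,0.021],"roll":0},{"offset":[0,0,0.021],"roll":0},{"offset":[0,0,0.021],"roll":0}]'

```text
t: 16.1
tool_pos: [528.3, 268.4, 200.9]
tool_rot: [-0.072, 0.997, 0.0, 0.0]
force: [-0.5, 0.2, -6.1]
gripper_width: 44.7
grip_force: 74.4
```

carry_out --moves '[{"offset":[0,0,0.004],"roll":0},{"offset":[0,0,0.006],"roll":0},{"offset":[0,0,0.006],"roll":0},{"offset":[0,0,0.006],"roll":0}]'

```text
t: 16.43
tool_pos: [528.3, 268.4, 200.9]
tool_rot: [-0.072, 0.997, 0.0, 0.0]
force: [-4.7, -1.6, 5.4]
gripper_width: 45.1
grip_force: 75.8
```

carry_out --moves '[{"offset":[0,0,0],"roll":0},{"offset":[0,0,0],"roll":0},{"offset":[0,0,0],"roll":0},{"offset":[0,0,0],"roll":0},{"offset":[0,0,0],"roll":0}]' --gripper 0.25

```text
t: 16.85
tool_pos: [528.7, 268.5, 199.5]
tool_rot: [-0.072, 0.997, 0.0, 0.0]
force: [-0.5, -0.1, -0.3]
gripper_width: 64.2
grip_force: 0.0
```

carry_out --moves '[{"offset":[0,0,-0.03],"roll":0},{"offset":[0,0,-0.1],"roll":0},{"offset":[0,0,-0.2],"roll":0},{"offset":[0,0,-0.33],"roll":0},{"offset":[0,0,-0.46],"roll":0},{"offset":[0,0,-0.56],"roll":0},{"offset":[0,0,-0.6],"roll":0},{"offset":[0,0,-0.6],"roll":0},{"offset":[0,0,-0.6],"roll":0}]'

```text
t: 17.6
tool_pos: [528.2, 268.3, 349.2]
tool_rot: [-0.072, 0.997, 0.0, 0.0]
force: [-1.0, -0.7, -0.1]
gripper_width: 64.2
grip_force: 0.0
```

```bash
python3 w.py w6
python3 - <<'E'
from h import *
p=np.load("pics/w6.npy",allow_pickle=True).item(); im=cv2.imread("pics/w6.png"); hsv=cv2.cvtColor(im,cv2.COLOR_BGR2HSV)
m=(hsv[...,0]<12)&(hsv[...,1]>110)&(hsv[...,2]<150)
for c in blobs(m,60):
    w=onz(p,c.reshape(-1,2),106); print("knob?",cen(c).round(),cv2.minAreaRect(w.astype(np.float32)))
E
```

```text
17.6 [528.2 268.3 349.2] closing yaw 98.29 tilt [-5.e-04  1.e-04 -1.e+00]
```

View pics/w6.png

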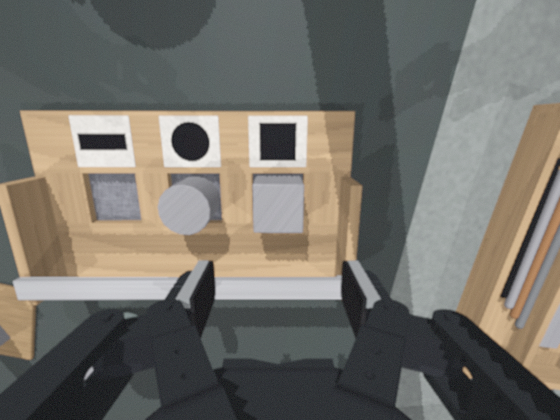

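Both weights are seated: round top at (190,206), square top at (278,204). Next I'll locate the knob from w3.

Run:
```python
from h import *
p=np.load("pics/w3.npy",allow_pickle=True).item(); im=cv2.imread("pics/w3.png"); hsv=cv2.cvtColor(im,cv2.COLOR_BGR2HSV)
b=np.array([540.6,183.9]); ex=np.array([.98957,.14408]); ey=np.array([-ex[1],ex[0]])
def box(w): return np.c_[(w-b)@ex,(w-b)@ey]
s=np.zeros(m.shape,bool) if 0 else None
m=np.zeros(im.shape[:2],np.uint8); m[268:325,262:296]=((hsv[...,1]>90)&(im.max(2)<150))[268:325,262:296]
for c in blobs(m,60): 
    print(cv2.boundingRect(c)); w=box(onz(p,c.reshape(-1,2),106)); print("top-plane x",w[:,0].min(),w[:,0].max(),"y",w[:,1].min(),w[:,1].max()); print("z72 x min",box(onz(p,c.reshape(-1,2),72))[:,0].min())
for x in (235,320):
    col=im[260:305,x].min(1).astype(int); r=np.where(col>150)[0]+260; print(x,r.min(),r.max(),box(onz(p,[[x,r.min()-.5],[x,r.max()+.5]],72)))
t=b+72*ex; print(rel([*t,252]),t)
```

```text
(269, 278, 19, 39)
top-plane x 48.184340061874224 83.66259359062327 y -7.5636697449959645 7.388449606268131
z72 x min 67.03734208609757
235 272 294 [[ 60.17935632 -39.54028338]
 [ 84.29774995 -40.63760039]]
320 271 293 [[59.50032061 38.7274383 ]
 [83.58272964 39.6284843 ]]
[-0.2914743  -0.3407233   0.38262594] [611.84904 194.27376]
```

carry_out --moves '[{"offset":[-0.1,-0.115,0],"roll":0},{"offset":[-0.2,-0.23,0],"roll":0},{"offset":[-0.29,-0.34,0],"roll":0},{"offset":[-0.296,-0.34,0.05],"roll":0},{"offset":[-0.296,-0.34,0.15],"roll":0},{"offset":[-0.296,-0.34,0.25],"roll":0},{"offset":[-0.296,-0.34,0.33],"roll":0},{"offset":[-0.296,-0.34,0.37],"roll":0},{"offset":[-0.296,-0.34,0.38],"roll":0},{"offset":[-0.296,-0.34,0.38],"roll":0},{"offset":[-0.296,-0.34,0.38],"roll":0}]'

```text
t: 18.57
tool_pos: [613.9, 195.2, 254.5]
tool_rot: [-0.072, 0.997, 0.0, 0.0]
force: [1.1, -0.6, 0.1]
gripper_width: 63.9
grip_force: 0.0
```

```bash
python3 w.py w7; python3 -c "
from h import *
print(rel([612.8,194.4,252]))"
```

```text
18.5667 [613.9 195.2 254.5] closing yaw 98.31 tilt [-4.e-04  1.e-04 -1.e+00]
[ 0.00644361 -0.00238576  0.01342971]
```

View pics/w7.png

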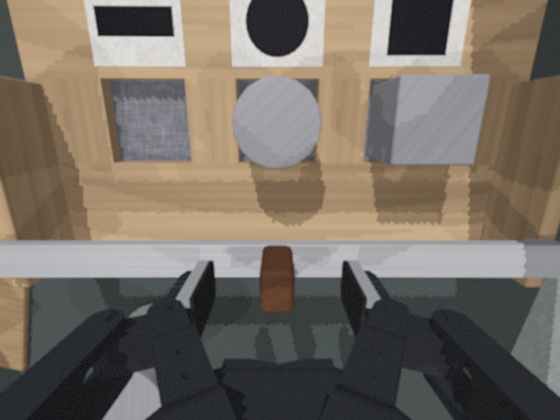

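The knob at (277,278) is centred between the open pads. Both weights sit within their pockets.

carry_out --moves '[{"offset":[0,-0.002,0.01],"roll":0},{"offset":[0,-0.002,0.01],"roll":0},{"offset":[0,-0.002,0.01],"roll":0},{"offset":[0,-0.002,0.01],"roll":0},{"offset":[0,-0.002,0.01],"roll":0},{"offset":[0,-0.002,0.01],"roll":0},{"offset":[0,-0.002,0.01],"roll":0},{"offset":[0,-0.002,0.01],"roll":0},{"offset":[0,-0.002,0.01],"roll":0},{"offset":[0,-0.002,0.01],"roll":0},{"offset":[0,-0.002,0.01],"roll":0}]' --gripper 1 --grip_force 35

```text
t: 19.53
tool_pos: [614.0, 194.6, 252.5]
tool_rot: [-0.072, 0.997, 0.0, 0.001]
force: [-1.4, 1.3, 5.1]
gripper_width: 15.4
grip_force: 37.1
```

carry_out --moves '[{"offset":[0.02,0,0],"roll":0},{"offset":[0.05,0,0],"roll":0},{"offset":[0.08,0,0],"roll":0},{"offset":[0.12,0,0],"roll":0},{"offset":[0.16,0,0],"roll":0},{"offset":[0.2,0,0],"roll":0},{"offset":[0.235,0,0],"roll":0},{"offset":[0.25,0,0],"roll":0},{"offset":[0.26,0,0],"roll":0},{"offset":[0.26,0,0],"roll":0}]'

```text
t: 20.37
tool_pos: [548.1, 185.0, 252.4]
tool_rot: [-0.072, 0.997, 0.0, 0.0]
force: [-0.9, 2.2, 7.2]
gripper_width: 15.8
grip_force: 37.4
```

carry_out --moves '[{"offset":[0.01,0,0],"roll":0},{"offset":[0.02,0,0],"roll":0},{"offset":[0.03,0,0],"roll":0},{"offset":[0.036,0,0],"roll":0},{"offset":[0.036,0,0],"roll":0}]'

```text
t: 20.78
tool_pos: [540.1, 183.8, 252.5]
tool_rot: [-0.072, 0.997, 0.0, 0.001]
force: [2.3, 2.6, 5.3]
gripper_width: 15.5
grip_force: 37.3
```

carry_out --moves '[{"offset":[0.008,0,0],"roll":0},{"offset":[0.016,0,0],"roll":0},{"offset":[0.016,0,0],"roll":0},{"offset":[0.016,0,0],"roll":0}]'

```text
t: 21.12
tool_pos: [539.0, 183.6, 252.5]
tool_rot: [-0.072, 0.997, 0.001, 0.004]
force: [12.0, 4.3, -1.8]
gripper_width: 15.3
grip_force: 36.1
```

carry_out --moves '[{"offset":[0.01,0,0],"roll":0},{"offset":[0.01,0,0],"roll":0},{"offset":[0.01,0,0],"roll":0}]'

```text
t: 21.37
tool_pos: [538.2, 183.5, 252.5]
tool_rot: [-0.072, 0.997, 0.001, 0.007]
force: [15.9, 4.0, -7.4]
gripper_width: 15.5
grip_force: 35.4
```

carry_out --moves '[{"offset":[0,0,0],"roll":0},{"offset":[0,0,0],"roll":0},{"offset":[0,0,0],"roll":0},{"offset":[0,0,0],"roll":0},{"offset":[0,0,0],"roll":0},{"offset":[0,0,0],"roll":0}]' --gripper 0.4

```text
t: 21.87
tool_pos: [533.5, 182.6, 251.3]
tool_rot: [-0.072, 0.997, -0.0, -0.001]
force: [-0.6, -1.5, 0.6]
gripper_width: 51.2
grip_force: 0.0
```

carry_out --moves '[{"offset":[0,0,-0.05],"roll":0},{"offset":[0,0,-0.15],"roll":0},{"offset":[0,0,-0.28],"roll":0},{"offset":[0,0,-0.4],"roll":0},{"offset":[0,0,-0.5],"roll":0},{"offset":[0,0,-0.55],"roll":0},{"offset":[0,0,-0.55],"roll":0},{"offset":[0,0,-0.55],"roll":0}]'

```text
t: 22.53
tool_pos: [534.2, 182.8, 389.7]
tool_rot: [-0.072, 0.997, 0.0, 0.001]
force: [0.3, -0.7, -0.4]
gripper_width: 51.3
grip_force: 0.0
```

```bash
python3 - <<'E'
from h import *
a=manip.read_camera("side"); cv2.imwrite("pics/s8.png",cv2.resize(a[90:400,100:500,::-1],None,fx=1.9,fy=1.9))
E
python3 w.py w8
```

```text
22.5833 [533.7 182.7 388.3] closing yaw 98.29 tilt [ 1.2e-03 -2.0e-04 -1.0e+00]
```

View pics/s8.png

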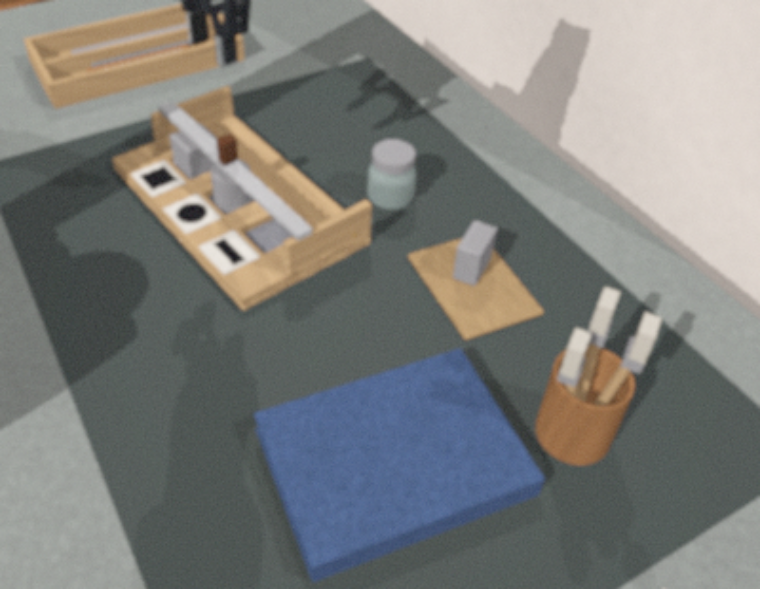

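View pics/w8.png

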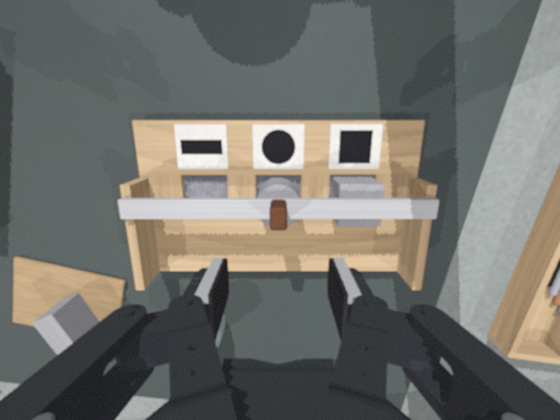

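The bar lies across both seated weights with the knob at (278,214). The book, oblong weight, pot and jar are as they were. One check that the bar is at its stop before handing in.

Run:
```python
from h import *
p=np.load("pics/w8.npy",allow_pickle=True).item(); im=cv2.imread("pics/w8.png")
b=np.array([540.6,183.9]); ex=np.array([.98957,.14408])
for x in (240,315):
    r=np.where(im[190:230,x].min(1)>160)[0]+190; print(r.min(),r.max(),((onz(p,[[x,r.min()-.5],[x,r.max()+.5]],72)-b)@ex).round(1))
t=manip.camera_params("top"); print(manip.observe()["t"])
```

```text
198 224 [-11.8  16.1]
198 219 [-11.9  10.8]
22.6333
```

```bash
python3 -c "
from bench import manip
print(manip.sign_off())"
```

```text
the job is handed in; nothing more can be done
None
```

The job is handed in at about 22.6 s: the round and square weights are upright and fully down in their own pockets, the keeper bar is at its stop and released, and the book, oblong weight, brush pot and pin jar look undisturbed in the last pictures.

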